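Sort the bench leftovers into their trays

ROBOT

A 6-joint arm with a two-finger parallel gripper is mounted at the origin on the work surface. World frame = base frame: x ahead of the robot, y to its left, z up, the work surface at z = 0. Lengths are in m, angles in rad, forces in N, time in s.
With the tool pointing down it reaches from about 0.375 to 0.925 m from the base axis. Payload 5.7 kg.
Tool frame: the origin (TCP) lies midway between the tips of the shut fingers; the grasp point (between the pads) lies 19 mm behind it; z points along the fingers, x is the direction in which the jaws open and shut, and the axes are right-handed (so a half turn about z gives the same grasp; the last joint's range is limited). The gripper opens to 88 mm and grips with 3 to 60 N. Pads are 20 mm wide; open, the fingers measure 115 mm over their backs; the gripper's body (75 mm by 178 mm) begins 61 mm behind the grasp point.
Start: joints at [1.109, 0.359, 1.51, -0, 1.272, -0.115], TCP at [0.204, 0.564, 0.223] pointing down, gripper open.
Joint ranges: [-2.97, 2.97], [-1.01, 2.36], [0.21, 2.38], [-0.96, 4.11], [0.2, 2.71], [-2.98, 2.98]. Speed limits (rad/s): [2.39, 2.39, 3.14, 3.14, 3.14, 3.14].

INTERFACE

Orientations are given as a unit quaternion [x, y, z, w].
In Python, from bench import move_ptp, servo_line, goto_joints, move_gripper, sleep, inverse_kinematics, capture, PlanningError, close_job, spot_in, silhouettes, current_clock, current_joint_pos, current_qvel, current_joint_torque, current_position, current_orientation, current_force, current_torque, current_finger_gap gives the robot as it stands. Calls block until the motion is done:
- move_ptp(position, orientation): joint-space move of the TCP to a pose.
- servo_line(position, orientation=None, rate=0.15, contact_N=None): straight line of the TCP; orientation=None keeps the orientation; rate is the mean speed in m/s. With contact_N (N) it stops when the force on the tool has changed by that much, and returns True; else False.
- goto_joints(angles): joint-space move.
- move_gripper(opening): finger opening in m; the grip force is fixed at half the most; returns when the fingers have stopped.
- sleep(seconds).
- inverse_kinematics(position, orientation): joint angles nearest the present ones, or None.
- capture(name): name is "side" or "top" or "wrist"; returns a dict with "image" (400x640x3 uint8, blue, green, red), "range_z" (400x640 float32, m along the optical axis (not along the pixel's ray), 0 where there is no reading), "intrinsics" (3x3 intrinsics, pixels), "k1" (the pictures are not rectified: a ray, as slopes to the right and down, at radius r is drawn at 1 + k1 r^2 times it, then the intrinsics apply), "R" (3x3) and "t" (3): a world point X has camera coordinates R X + t. Camera axes: x right, y down, z forward; pixel columns grow to the right and rows downward; lengths in m; the calibration is good to about 2 mm. A picture is of the moment at which its call begins.
A pose or a line that the arm cannot do raises PlanningError and nothing moves.
- close_job(): hands the job in, once; it reports no verdict.
Trained networks look in the newest picture that a camera, given by its name, has taken for a name from the list of things; names that differ only in an ending like _2 or _b are one class to them, and where a whole thing is asked for, a point or a joint stands for the part that bears it (a point fixed in the world has none). Each returns a list of dicts, best first, with "conf" (0 to 1); they miss things now and then, are a little off and sometimes report something else, mostly with a low value. They report only what shows in the picture. A call takes as long as a camera call. They do not tell look-alikes from the thing itself.
- spot_in(camera, query): "xy" ([column, row] in pixels, amid what is visible of it).
- silhouettes(camera, query): "region" (400x640 bool, what is visible of it) and "xy" ([column, row] in pixels, amid what is visible of it).
Readings, each from a call of its own:
- current_clock(): time.
- current_joint_pos(): joint angles.
- current_qvel(): joint speeds.
- current_joint_torque(): joint torques, N m.
- current_position(): TCP position.
- current_orientation(): TCP orientation.
- current_force(): force on the tool from outside, world axes, zero at the start.
- current_torque(): the same for the moment, N m.
- current_finger_gap(): finger opening in m.
Only numpy, scipy, OpenCV 4.12 (cv2) and the standard library are available. Lean on these libraries where they do the work, as an engineer would, in place of code of your own. Each camera call takes 0.05 s, during which the arm holds its last target.

TASK

Clear up the lab bench: stand the two small vials upright in the small two-bay tray and the two wider bottles upright in the large two-bay tray, one to a bay and down on the bay's floor, and lay the marker flat and lengthwise in the long undivided tray. Do not knock any bottle or vial over on the way, and leave the pair of petri dishes and the roll of tape where they are.

Things in the scene. Friction and masses are not known exactly. Their poses are not given: they have to be found in the camera images.
- bottle1_mid (a point): Plain white plastic bottle, round, 46 mm diameter at its straight body (the lowest 42 mm), with a blue screw cap 38 mm diameter and 18 mm high; 70 mm tall in all, about 90 g, standing upright. This point lies on its axis half-way up, 35 mm above its base; z points up.
- bottle2_mid (a point): Plain white plastic bottle, round, 46 mm diameter at its straight body (the lowest 42 mm), with a blue screw cap 38 mm diameter and 18 mm high; 70 mm tall in all, about 90 g, standing upright. This point lies on its axis half-way up, 35 mm above its base; z points up. Same as the other bottle; either may go in either bay of the large tray.
- vial1_mid (a point): Small white plastic vial, round, 28 mm diameter at its straight body (the lowest 38 mm), with a blue screw cap 25 mm diameter and 14 mm high; 62 mm tall in all, about 35 g, standing upright: same look as the bottles but much narrower. This point lies on its axis half-way up, 31 mm above its base; z points up.
- vial2_mid (a point): Small white plastic vial, round, 28 mm diameter at its straight body (the lowest 38 mm), with a blue screw cap 25 mm diameter and 14 mm high; 62 mm tall in all, about 35 g, standing upright: same look as the bottles but much narrower. This point lies on its axis half-way up, 31 mm above its base; z points up. Same as the other vial; either may go in either bay of the small tray.
- marker_mid (a point): Square-barrelled marker pen, 135 mm long and 18 x 18 mm across, about 30 g, lying flat on the bench: white barrel, grey cap (49 mm long) at its +x end. This point is its middle, 9 mm above the surface it lies on; x runs along its length, z up.
- vial_tray: Small two-bay tray, grey floor and white walls, 58 x 112 mm outside, fixed to the bench. Origin at the centre of its underside, on the bench; its y axis runs along its long side, z up. Two square bays, 50 x 50 mm inside, centred at y = +27 mm and y = -27 mm; bay floor 4 mm above the bench, walls and divider 4 mm thick with their tops 12 mm above the bench.
- bottle_tray: Large two-bay tray, grey floor and white walls, 78 x 152 mm outside, fixed to the bench. Origin at the centre of its underside, on the bench; its y axis runs along its long side, z up. Two square bays, 70 x 70 mm inside, centred at y = +37 mm and y = -37 mm; bay floor 4 mm above the bench, walls and divider 4 mm thick with their tops 14 mm above the bench.
- pen_tray: Long tray without divider, grey floor and white walls, 80 x 178 mm outside, fixed to the bench. Origin at the centre of its underside, on the bench; its y axis runs along its long side, z up. One bay 72 x 170 mm inside; floor 3 mm above the bench, walls 4 mm thick with their tops 10 mm above the bench.
- dishes_mid (a point): Bystander, not to be moved: two clear round petri dishes stacked, 57 mm diameter, 29 mm high together, loose on the bench. This point is at their centre, half-way up.
- tape_mid (a point): Bystander, not to be moved: a roll of paper tape lying flat, 52 mm diameter, 28 mm hole, 19 mm high, loose on the bench. This point is at its centre, half-way up.
There are look-alikes about, which are no part of the job. Leave any yellow look-alike of the bottle_tray alone.

How it is judged:
At the end, for the whole second after the job is handed in: Vials upright (0.1 rad) on the small tray's floor, one per bay, within 13.5 mm of bay centre per axis (z 4 mm); bottles likewise in the large tray (14.5 mm); marker flat (0.08 rad) on the long tray's floor, within 0.4 rad of its length, centred to 22 mm along, 30 mm across; all released, at rest (((x of vial1_mid in the frame of vial_tray between -0.0135 and 0.0135 m and y of vial1_mid in the frame of vial_tray between 0.0135 and 0.0405 m and z of vial1_mid in the frame of vial_tray between 0.031 and 0.039 m and x of vial2_mid in the frame of vial_tray between -0.0135 and 0.0135 m and y of vial2_mid in the frame of vial_tray between -0.0405 and -0.0135 m and z of vial2_mid in the frame of vial_tray between 0.031 and 0.039 m) or (x of vial1_mid in the frame of vial_tray between -0.0135 and 0.0135 m and y of vial1_mid in the frame of vial_tray between -0.0405 and -0.0135 m and z of vial1_mid in the frame of vial_tray between 0.031 and 0.039 m and x of vial2_mid in the frame of vial_tray between -0.0135 and 0.0135 m and y of vial2_mid in the frame of vial_tray between 0.0135 and 0.0405 m and z of vial2_mid in the frame of vial_tray between 0.031 and 0.039 m)) and ((x of bottle1_mid in the frame of bottle_tray between -0.0145 and 0.0145 m and y of bottle1_mid in the frame of bottle_tray between 0.0225 and 0.0515 m and z of bottle1_mid in the frame of bottle_tray between 0.035 and 0.043 m and x of bottle2_mid in the frame of bottle_tray between -0.0145 and 0.0145 m and y of bottle2_mid in the frame of bottle_tray between -0.0515 and -0.0225 m and z of bottle2_mid in the frame of bottle_tray between 0.035 and 0.043 m) or (x of bottle1_mid in the frame of bottle_tray between -0.0145 and 0.0145 m and y of bottle1_mid in the frame of bottle_tray between -0.0515 and -0.0225 m and z of bottle1_mid in the frame of bottle_tray between 0.035 and 0.043 m and x of bottle2_mid in the frame of bottle_tray between -0.0145 and 0.0145 m and y of bottle2_mid in the frame of bottle_tray between 0.0225 and 0.0515 m and z of bottle2_mid in the frame of bottle_tray between 0.035 and 0.043 m)) and angle between each of bottle1_mid, bottle2_mid, vial1_mid, vial2_mid's own z axis and vertical below 0.1 rad and x of marker_mid in the frame of pen_tray between -0.03 and 0.03 m and y of marker_mid in the frame of pen_tray between -0.022 and 0.022 m and z of marker_mid in the frame of pen_tray between 0.007 and 0.0165 m and angle between the x axis of marker_mid and the y axis of pen_tray, either way round below 0.4 rad and angle between marker_mid's own x axis and vertical between 1.4908 and 1.6508 rad and linear speed of each of bottle1, bottle2, vial1, vial2, marker below 0.02 m/s); the robot touches nothing.
It fails at once if a bottle or vial is knocked over (tipped more than 0.8 rad) (angle between any of bottle1_mid, bottle2_mid, vial1_mid, vial2_mid's own z axis and vertical above 0.8 rad).
It fails at once if the petri dishes or the tape roll are moved by more than 25 mm (distance of any of dishes_mid, tape_mid from where it was at the start of the episode above 0.025 m).
It also fails if it takes over 128 s, if anything falls off the work surface, if the arm or the gripper's body presses on something with over 40 N, if the wrist force passes 120 N, or if a joint passes its speed limit or range.

## Working session

There is one attempt and no reset: what is moved stays moved. The work goes in short steps, each a Python script; the robot and the scene stay as the last script left them, time stands still between calls to the robot, and variables do not carry over. Pictures are saved under pics/ and viewed, and the job is handed in when it is done.

```bash
mkdir -p pics; ls; python3 - <<'E'
from bench import *
import cv2
for n in ("top","side","wrist"):
    c=capture(n); cv2.imwrite(f"pics/{n}0.png",c["image"]); print(n,c["intrinsics"].tolist() if hasattr(c["intrinsics"],'tolist') else c["intrinsics"],c["k1"],c["R"],c["t"])
print(current_clock(),current_orientation())
E
```

```text
pics
top [[472.827027341648, 0.0, 318.9860075689829], [0.0, 472.827027341648, 197.26893884075528], [0.0, 0.0, 1.0]] -0.014588799711989724 [[ 3.12865285e-02 -9.99494783e-01  5.59757451e-03]
 [-9.78954282e-01 -3.17725549e-02 -2.01591215e-01]
 [ 2.01667217e-01  8.27319760e-04 -9.79453750e-01]] [-0.06134047  0.48938642  1.25480998]
side [[361.0361765377563, 0.0, 321.37056445493107], [0.0, 361.0361765377563, 205.3819583023807], [0.0, 0.0, 1.0]] 0.014048847942279803 [[-0.90023463 -0.43512994 -0.01547756]
 [-0.3241014   0.6934194  -0.64352764]
 [ 0.29075058 -0.57430956 -0.76526638]] [0.44337971 0.21917708 0.78250854]
wrist [[284.4278379312329, 0.0, 314.9027680496893], [0.0, 284.4278379312329, 194.7098998669575], [0.0, 0.0, 1.0]] -0.04522849980841918 [[ 3.39618540e-01  9.40563195e-01 -3.52328259e-04]
 [ 8.95440995e-01 -3.23211140e-01  3.06137197e-01]
 [ 2.87827504e-01 -1.04285357e-01 -9.51987338e-01]] [-0.59950809 -0.03680901  0.39201177]
0.15 [ 8.18495180e-01  5.74512953e-01 -6.20024028e-04  3.49307927e-04]
```

View pics/top0.png

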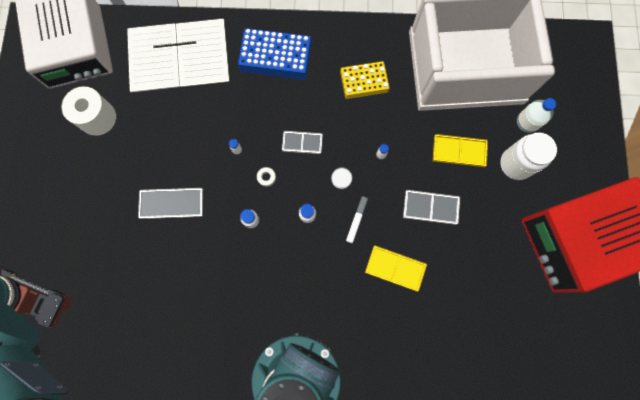

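View pics/side0.png

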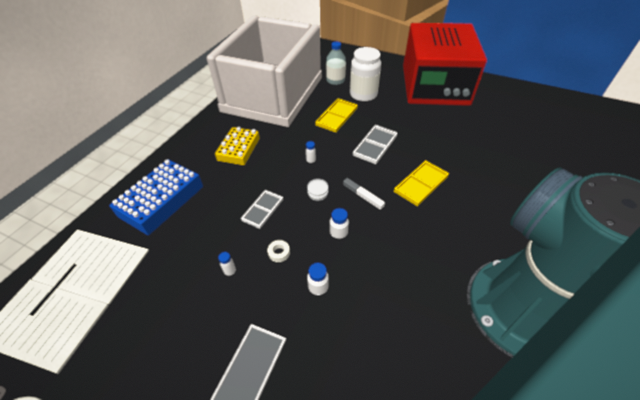

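View pics/wrist0.png

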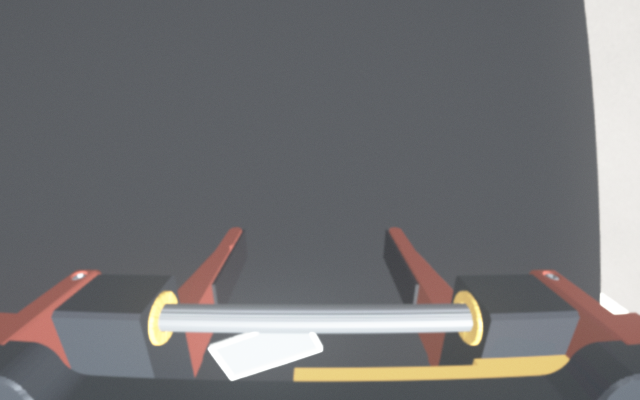

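Top view shows vials at (235,147) and (383,152), bottles at (249,219) and (307,213), and the marker at (357,220). The vial tray is at (302,142), the pen tray at (170,203), the dishes at (342,178) and the tape at (265,177). There are three candidates for bottle_tray: grey at (432,207), yellow at (460,150) and yellow at (396,268). The grey floor with white walls matches the description. I'll measure these and check with a crop.

```bash
cat > h.py <<'E'
import numpy as np, cv2
from bench import *
def rays(c,uv):
    d=np.array([-0.0]) 
    uv=np.asarray(uv,float).reshape(-1,2); K=np.array(c["intrinsics"])
    m=np.c_[(uv[:,0]-K[0,2])/K[0,0],(uv[:,1]-K[1,2])/K[1,1]]
    s=m.copy()
    for _ in range(20): s=m/(1+c["k1"]*(s**2).sum(1,keepdims=True))
    return np.c_[s,np.ones(len(s))]
def onplane(c,uv,z):
    R=np.array(c["R"]);t=np.array(c["t"]).ravel()
    d=rays(c,uv)@R; o=-R.T@t
    return o+d*((z-o[2])/d[:,2])[:,None]
def depthpts(c,mask):
    v,u=np.nonzero(mask&(c["range_z"]>0)); d=c["range_z"][v,u]
    R=np.array(c["R"]);t=np.array(c["t"]).ravel()
    return (rays(c,np.c_[u,v])*d[:,None]-t)@R
def maskpix(m):
    v,u=np.nonzero(m); return np.c_[u,v].astype(float)
def rect(c,m,z):
    """rim rectangle at height z: centre, sizes, angle of long axis"""
    ct,_=cv2.findContours(m.astype(np.uint8),cv2.RETR_EXTERNAL,cv2.CHAIN_APPROX_NONE)
    k=max(ct,key=cv2.contourArea)[:,0,:]
    P=onplane(c,k,z)[:,:2]
    (cx,cy),(a,b),th=cv2.minAreaRect((P*1000).astype(np.float32))
    th=np.deg2rad(th)
    if b>a: a,b,th=b,a,th+np.pi/2
    return np.array([cx,cy])/1000,(a,b),(th+np.pi/2)%np.pi-np.pi/2
def bluecap(c,m,z):
    hsv=cv2.cvtColor(c["image"],cv2.COLOR_BGR2HSV)
    mm=cv2.dilate(m.astype(np.uint8),np.ones((5,5)))>0
    b=mm&(hsv[...,0]>100)&(hsv[...,0]<130)&(hsv[...,1]>130)
    return b
E
python3 - <<'E'
from h import *
for cam in ("top","side"):
    c=capture(cam)
    for q in ("bottle1_mid","vial1_mid","marker_mid","vial_tray","bottle_tray","pen_tray","dishes_mid","tape_mid"):
        for s in silhouettes(cam,q):
            m=s["region"]; P=depthpts(c,m)
            o=[cam,q,round(float(s["conf"]),2),np.round(s["xy"]).tolist(),int(m.sum())]
            if 'bottle1' in q or 'vial1' in q:
                b=bluecap(c,m,0); h=.07 if 'bot' in q else .062
                if b.sum()>5:
                    Q=depthpts(c,b); top=Q[np.abs(Q[:,2]-h)<.006]
                    o+=['topcap',np.round(top.mean(0) if len(top) else 0,4),len(top),'allmean',np.round(P.mean(0),3),'maxz',round(float(np.percentile(P[:,2],97)),3)]
            elif 'tray' in q or 'marker' in q:
                z={'vial_tray':.012,'bottle_tray':.014,'pen_tray':.010,'marker_mid':.018}[q]
                r=rect(c,m,z); o+=[np.round(r[0],4),np.round(r[1],1),round(r[2],3),'col',np.median(c["image"][m],0)]
            else: o+=[np.round(np.median(P,0),3)]
            print(*o)
c=capture("top")["image"]
cv2.imwrite("pics/crop1.png",cv2.resize(c[120:300,340:500],None,fx=3.3,fy=3.3,interpolation=cv2.INTER_CUBIC))
E
```

```text
top bottle1_mid 0.65 [248.0, 218.0] 267 topcap [0.4296 0.1456 0.0699] 139 allmean [0.426 0.142 0.055] maxz 0.074
top vial1_mid 0.5 [384.0, 149.0] 124 topcap [ 0.6343 -0.2212  0.0619] 54 allmean [ 0.631 -0.22   0.045] maxz 0.065
top marker_mid 0.58 [356.0, 223.0] 361 [ 0.4384 -0.1522] [135.   22.8] -0.334 col [208. 210. 212.]
top vial_tray 0.56 [301.0, 142.0] 757 [0.6602 0.0094] [109.9  61.6] 1.529 col [138. 136. 131.]
top bottle_tray 0.94 [396.0, 272.0] 1543 [ 0.3057 -0.2616] [150.2  78.7] 1.254 col [ 30. 231. 249.]
top bottle_tray 0.83 [462.0, 148.0] 1419 [ 0.6505 -0.4496] [154.7  82.5] 1.489 col [ 23. 228. 248.]
top bottle_tray 0.81 [430.0, 205.0] 1600 [ 0.4795 -0.3614] [157.2  86.5] 1.473 col [135. 132. 128.]
top bottle_tray 0.31 [302.0, 142.0] 800 [0.6609 0.0091] [114.8  63.9] 1.539 col [138. 136. 132.]
top pen_tray 0.57 [168.0, 203.0] 1732 [0.4685 0.3747] [179.   81.2] -1.502 col [157. 155. 151.]
top dishes_mid 0.53 [339.0, 177.0] 326 [ 0.554 -0.106  0.029]
top tape_mid 0.57 [266.0, 173.0] 150 [0.555 0.107 0.019]
side bottle1_mid 0.86 [318.0, 282.0] 535 topcap [0.4287 0.1488 0.0686] 226 allmean [0.425 0.156 0.049] maxz 0.071
side marker_mid 0.71 [363.0, 193.0] 421 [ 0.4385 -0.1447] [140.7  31.4] -0.33 col [196. 200. 203.]
side vial_tray 0.86 [261.0, 211.0] 797 [0.6579 0.014 ] [116.1  65.3] 1.533 col [130. 130. 129.]
side bottle_tray 0.82 [338.0, 114.0] 730 [ 0.6479 -0.4415] [170.  85.] 1.492 col [  0. 214. 241.]
side bottle_tray 0.66 [375.0, 145.0] 949 [ 0.4804 -0.3563] [165.5  85.1] 1.475 col [139. 140. 138.]
side bottle_tray 0.63 [421.0, 184.0] 1144 [ 0.307  -0.2533] [160.6  78. ] 1.267 col [  0. 220. 245.]
side pen_tray 0.88 [250.0, 364.0] 3146 [0.4688 0.3637] [152.6  84.2] -1.511 col [120. 118. 115.]
side dishes_mid 0.91 [316.0, 191.0] 381 [ 0.552 -0.098  0.027]
side tape_mid 0.72 [280.0, 246.0] 323 [0.553 0.109 0.017]
side tape_mid 0.68 [258.0, 209.0] 757 [0.663 0.012 0.004]
```

View pics/crop1.png

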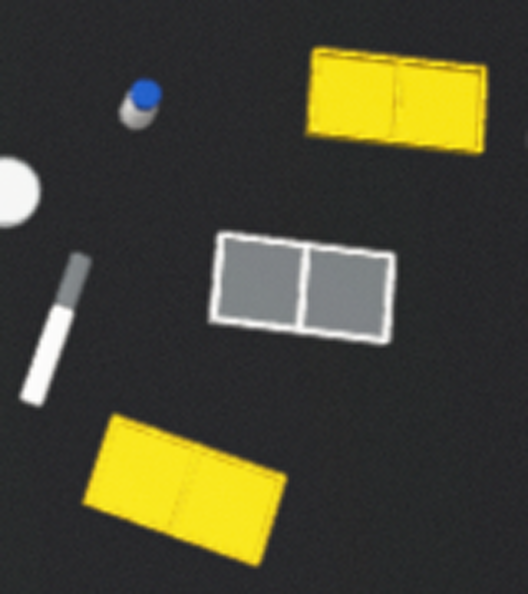

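The crop confirms bottle_tray is the grey/white tray with a divider (about (300,288) in the crop, (432,207) in the image); both yellow ones are look-alikes. Next I'll get precise poses by colour segmentation around these detections.

```bash
cat >> h.py <<'E'
def project(c,X):
    X=np.atleast_2d(X);p=X@np.array(c["R"]).T+np.array(c["t"]).ravel()
    s=p[:,:2]/p[:,2:]; s=s*(1+c["k1"]*(s**2).sum(1,keepdims=True))
    K=np.array(c["intrinsics"]); return s*[K[0,0],K[1,1]]+K[:2,2]
def around(c,X,rad_px,kind,mn=15):
    hsv=cv2.cvtColor(c["image"],cv2.COLOR_BGR2HSV); u,v=project(c,X)[0]
    if kind=='blue': m=(hsv[...,0]>100)&(hsv[...,0]<130)&(hsv[...,1]>130)&(hsv[...,2]>50)
    else: m=(hsv[...,2]>85)&(hsv[...,1]<60)
    n,l,st,ce=cv2.connectedComponentsWithStats(m.astype(np.uint8),connectivity=8)
    k=[i for i in range(1,n) if st[i,4]>mn]
    if not k: return None
    d={i:np.hypot(*(ce[i]-[u,v])) for i in k}; i=min(d,key=d.get)
    return l==i if d[i]<rad_px else None
from scipy.optimize import least_squares
def capfit(c,X,h,R,hc):
    """cap axis xy: fit silhouette of cap cylinder (radius R, from h-hc to h)"""
    m=around(c,[X[0],X[1],h-hc/2],15,'blue')
    if m is None: return None
    obs=maskpix(m); a=np.linspace(0,2*np.pi,60,endpoint=False)
    def hullc(p):
        P=np.concatenate([np.c_[p[0]+R*np.cos(a),p[1]+R*np.sin(a),np.full(60,z)] for z in (h-hc,h)])
        H=cv2.convexHull(project(c,P).astype(np.float32)); M=cv2.moments(H); return np.array([M['m10'],M['m01']])/M['m00']
    Hm=cv2.moments(m.astype(np.uint8),True); o=np.array([Hm['m10'],Hm['m01']])/Hm['m00']
    s=least_squares(lambda p:hullc(p)-o,X[:2],diff_step=1e-3,x_scale=.01); return s.x
E
python3 - <<'E'
from h import *
C={n:capture(n) for n in("top","side")}
T={}
for n,xy,g in (("b1",(.43,.147),(.07,.019,.018)),("b2",None,(.07,.019,.018)),("v1",(.634,-.22),(.062,.0125,.014)),("v2",None,(.062,.0125,.014))):
    if xy is None: xy=onplane(C["top"],[[307,210]] if n=="b2" else [[234,144]],g[0])[0][:2]
    for k,c in C.items(): print(n,k,capfit(c,xy,*g))
for n,xy,z in (("vt",(.66,.01),.012),("bt",(.479,-.361),.014),("pt",(.468,.374),.010),("mk",(.438,-.15),.018)):
    for k,c in C.items():
        m=around(c,[*xy,z],30,'w')
        if m is not None: print(n,k,*rect(c,m,z),m.sum())
E
```

```text
b1 top [0.43218223 0.1481795 ]
b1 side [0.43152001 0.14511202]
b2 top [ 0.45262737 -0.01387945]
b2 side [ 0.4511553  -0.01558746]
v1 top [ 0.63779328 -0.22366047]
v1 side [ 0.63740273 -0.2240366 ]
v2 top [0.6385863  0.20166215]
v2 side [0.63846575 0.19923756]
vt top [0.66211365 0.00933572] (117.94316864013672, 64.43930053710938) 1.5339690699768447 852
vt side [0.66110895 0.01337223] (122.30288696289062, 66.20580291748047) 1.5305164147816117 880
bt top [ 0.48178909 -0.36439157] (158.05014038085938, 83.75719451904297) 1.4765594395160613 1614
bt side [ 0.48107373 -0.35695605] (173.2627410888672, 86.7391128540039) 1.4729773546918503 1029
pt top [0.46976212 0.37640521] (182.3656005859375, 85.7204818725586) -1.5018118492225723 1907
pt side [0.47043506 0.36346979] (153.80885314941406, 84.65802001953125) -1.500898210198728 3245
mk top [ 0.4381301  -0.15301764] (136.93548583984375, 22.421878814697266) -0.3203081048418088 362
mk side [ 0.43748306 -0.14523973] (139.63365173339844, 33.542999267578125) -0.33214465746472044 434
```

```bash
cat >> h.py <<'E'
def boxfit(c,xy,dx,dy,h,yaw):
    """yaw = direction of y axis minus pi/2; fit box centre by silhouette centroid"""
    m=around(c,[*xy,h],30,'w'); M=cv2.moments(m.astype(np.uint8),True); o=np.array([M['m10'],M['m01']])/M['m00']
    cs,sn=np.cos(yaw),np.sin(yaw)
    def f(p):
        P=[[p[0]+cs*a*dx/2-sn*b*dy/2,p[1]+sn*a*dx/2+cs*b*dy/2,z] for a in(-1,1) for b in(-1,1) for z in(0,h)]
        H=cv2.convexHull(project(c,np.array(P)).astype(np.float32));N=cv2.moments(H);return np.array([N['m10'],N['m01']])/N['m00']-o
    return least_squares(f,xy,diff_step=1e-3,x_scale=.01).x
def down(yaw):
    return [float(np.cos(yaw/2)),float(np.sin(yaw/2)),0.,0.]
SAFE=.16
def above(xy,yaw,z=SAFE): move_ptp([*map(float,xy),z],down(yaw))
def pick(xy,yaw,z,opn=.088):
    above(xy,yaw); move_gripper(opn)
    hit=servo_line([*map(float,xy),z],down(yaw),rate=.15,contact_N=12)
    move_gripper(0.0); g=current_finger_gap()
    print("pick hit",hit,"gap",round(g,4),"z",round(current_position()[2],4))
    servo_line([*map(float,xy),SAFE],down(yaw),rate=.2); print("after lift",round(current_finger_gap(),4))
    return g
def place(xy,yaw,z,opn):
    above(xy,yaw)
    servo_line([*map(float,xy),z+.02],down(yaw),rate=.2)
    hit=servo_line([*map(float,xy),z],down(yaw),rate=.05,contact_N=8)
    print("place hit",hit,round(current_position()[2],4))
    move_gripper(opn); sleep(.2)
    servo_line([*map(float,xy),SAFE],down(yaw),rate=.2); print("t",round(current_clock(),1))
E
python3 - <<'E'
from h import *
C={n:capture(n) for n in("top","side")}
for n,xy,a in (("vt",(.66,.01),(.058,.112,.012,1.532-np.pi/2)),("bt",(.479,-.361),(.078,.152,.014,1.475-np.pi/2)),("pt",(.468,.374),(.08,.178,.01,-1.5015+np.pi/2)),("mk",(.438,-.15),(.018,.135,.018,-.325-np.pi/2))):
    for k,c in C.items(): print(n,k,boxfit(c,xy,*a))
# IK check
for xy,y in (((.638,.2),0),((.432,.147),0),((.45,-.015),0),((.638,-.224),0),((.66,.0),0),((.48,-.4),-.1),((.437,-.15),1.245),((.469,.375),.07)):
    for z in (.01,.16): print(xy,z,np.round(inverse_kinematics([*xy,z],down(y)),2))
E
```

```text
vt top [0.66390696 0.00923429]
vt side [0.66422522 0.01002633]
bt top [ 0.48270761 -0.36561681]
bt side [ 0.4829709  -0.36407102]
pt top [0.47045003 0.37738003]
pt side [0.47451663 0.35241733]
mk top [ 0.43682585 -0.15268558]
mk side [ 0.43561196 -0.15136782]
(0.638, 0.2) 0.01 [ 0.2   0.68  1.53 -0.    0.93  0.2 ]
(0.638, 0.2) 0.16 [ 0.2   0.51  1.42 -0.    1.21  0.2 ]
(0.432, 0.147) 0.01 [ 0.18  0.48  2.02 -0.    0.63  0.18]
(0.432, 0.147) 0.16 [ 0.18  0.23  1.89 -0.    1.03  0.18]
(0.45, -0.015) 0.01 [-0.19  0.48  2.04 -0.    0.63 -0.19]
(0.45, -0.015) 0.16 [-0.19  0.22  1.9  -0.    1.02 -0.19]
(0.638, -0.224) 0.01 [-0.44  0.69  1.51 -0.    0.94 -0.44]
(0.638, -0.224) 0.16 [-0.44  0.52  1.4  -0.    1.22 -0.44]
(0.66, 0.0) 0.01 [-0.1   0.67  1.55 -0.    0.92 -0.1 ]
(0.66, 0.0) 0.16 [-0.1   0.5   1.44 -0.    1.2  -0.1 ]
(0.48, -0.4) 0.01 [-0.81  0.64  1.64 -0.    0.87 -0.71]
(0.48, -0.4) 0.16 [-0.81  0.45  1.53 -0.    1.16 -0.71]
(0.437, -0.15) 0.01 [-0.48  0.49  2.01 -0.    0.64 -1.73]
(0.437, -0.15) 0.16 [-0.48  0.24  1.88 -0.    1.03 -1.73]
(0.469, 0.375) 0.01 [ 0.56  0.61  1.7  -0.    0.83  0.49]
(0.469, 0.375) 0.16 [ 0.56  0.42  1.58 -0.    1.14  0.49]
```

Both cameras agree to within about 2 mm; the side view's pen_tray fit doesn't count because the tray is cropped there. Starting with one bottle.

```bash
cat >> h.py <<'E'
VT=(np.array([.6640,.0096]),1.532-np.pi/2); BT=(np.array([.4828,-.3649]),1.475-np.pi/2); PT=(np.array([.4705,.3770]),-1.5015+np.pi/2)
B1=np.array([.4319,.1468]);B2=np.array([.4519,-.0147]);V1=np.array([.6376,-.2238]);V2=np.array([.6385,.2005])
MK=(np.array([.4362,-.1520]),-.325)
def bay(T,y): return T[0]+y*np.array([-np.sin(T[1]),np.cos(T[1])])
def snap(nm,cam="top"):
    c=capture(cam); cv2.imwrite(f"pics/{nm}.png",c["image"]); return c
E
python3 - <<'E'
from h import *
pick(B2,0,.015); place(bay(BT,.037),BT[1],.0195,.080)
c=snap("after1"); print(capfit(c,bay(BT,.037),.074,.019,.018),bay(BT,.037))
s=snap("after1s","side");print(capfit(s,bay(BT,.037),.074,.019,.018))
E
```

```text
pick hit False gap 0.0456 z 0.015
after lift 0.0456
place hit True 0.0188
t 10.7
None [ 0.48633905 -0.32806964]
[ 0.48958822 -0.32782388]
```

View pics/after1s.png

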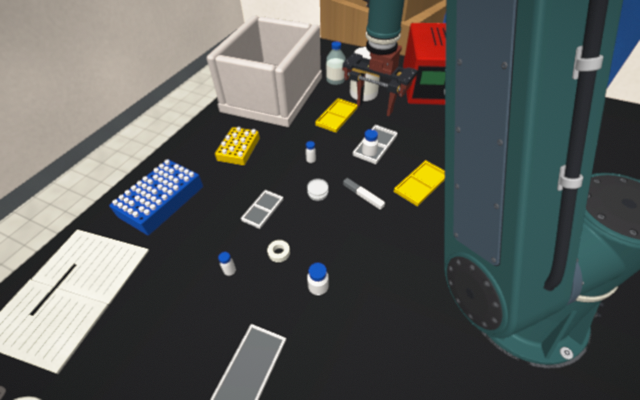

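The first bottle stands in the near bay of the grey tray, with its cap at (371,136) in the side view, about 3 mm off bay centre. Next come the second bottle and both vials.

```bash
python3 - <<'E'
from h import *
if pick(B1,0,.015)>.04: place(bay(BT,-.037),BT[1],.0195,.080)
if pick(V2,0,.012)>.022: place(bay(VT,.027),VT[1],.0165,.070)
above([.50,.3],0)
snap("after2s","side")
E
```

```text
pick hit False gap 0.0454 z 0.015
after lift 0.0456
place hit True 0.0188
t 20.6
pick hit False gap 0.0273 z 0.0119
after lift 0.0274
place hit False 0.0162
t 30.1
```

View pics/after2s.png

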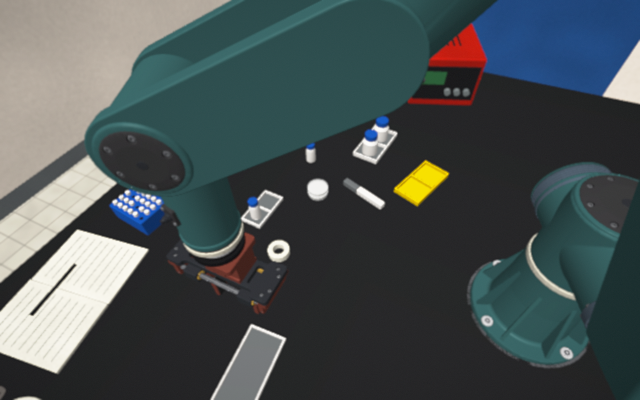

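Both bottles are in their bays (caps at (371,136) and (382,122)), and the first vial is in its bay at (253,208). The second vial and the marker are left.

```bash
python3 - <<'E'
from h import *
if pick(V1,0,.012)>.022: place(bay(VT,-.027),VT[1],.0165,.070)
if pick(MK[0],MK[1]+np.pi/2,.004,.06)>.012: place(PT[0],PT[1],.0075,.034)
goto_joints([1.6,0.1,1.51,0,1.5,0])
print(current_clock())
t=snap("end_t");s=snap("end_s","side")
def loc(T,p):
    d=p-T[0];c,n=np.cos(T[1]),np.sin(T[1]);return np.round([c*d[0]+n*d[1],-n*d[0]+c*d[1]],4)
for k,c in(("top",t),("side",s)):
    for n,T,y,g in(("b",BT,.037,(.074,.019,.018)),("b",BT,-.037,(.074,.019,.018)),("v",VT,.027,(.066,.0125,.014)),("v",VT,-.027,(.066,.0125,.014))):
        p=capfit(c,bay(T,y),*g); print(k,n,y,None if p is None else loc(T,p))
E
```

```text
pick hit False gap 0.0275 z 0.0119
after lift 0.0274
place hit False 0.0162
t 40.8
pick hit False gap 0.0177 z 0.004
after lift 0.0176
place hit True 0.007
t 50.3
52.4167
top b 0.037 [0.002  0.0373]
top b -0.037 [ 0.0018 -0.0378]
top v 0.027 [0.0035 0.0269]
top v -0.027 [ 0.0032 -0.0255]
side b 0.037 [0.0038 0.038 ]
side b -0.037 [ 0.0032 -0.0397]
side v 0.027 [0.0041 0.026 ]
side v -0.027 [ 0.0033 -0.0271]
```

View pics/end_t.png

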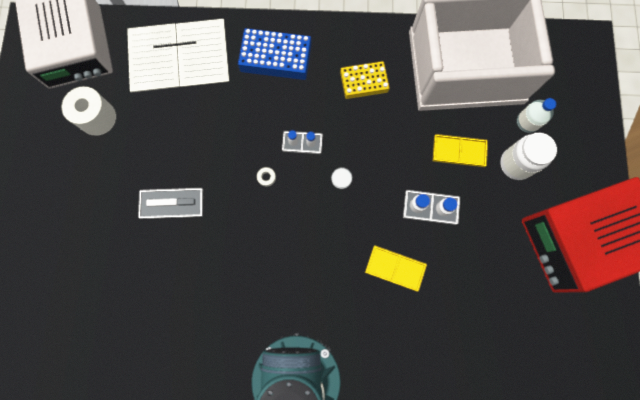

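View pics/end_s.png

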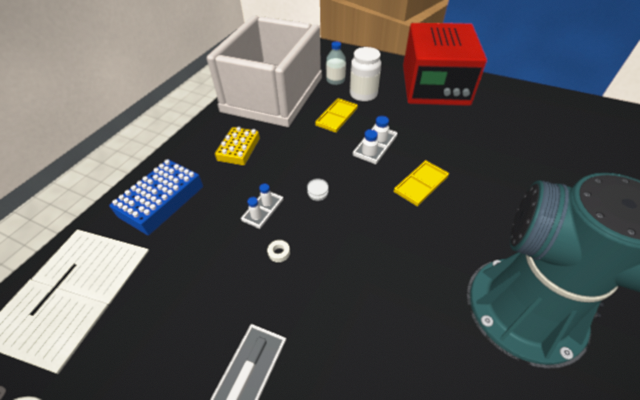

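Both views show the vials upright at (292,137)/(311,138) and the bottles upright at (422,203)/(448,207). The marker lies lengthwise in the pen tray, spanning columns 146–195 in a tray spanning 139–202. The dishes (342,178) and tape (265,177) haven't moved. Handing in.

```bash
python3 -c "
from bench import *
close_job()"
```

```text
the job is handed in; nothing more can be done
```

The bench is cleared and the job is handed in after about 52 s of robot time. Both bottles stand in the grey two-bay tray, both vials stand in the small tray, and the marker lies lengthwise in the long tray.

- **Bottles and vials:** in the last pictures, the top and side cameras put every cap within about 4.5 mm of its bay centre, against limits of 14.5 mm (bottles) and 13.5 mm (vials). All four look upright.
- **Marker:** I checked it by eye only. It is centred in its tray to within a few mm, lengthwise and apparently flat.
- **Bystanders and look-alikes:** the dishes and tape show at the same pixels as at the start. I did not touch the two yellow trays.
- **Disagreements:** the cameras differed by up to about 3 mm on the bottle and vial positions. The side view's fit of the long tray was off because the tray is cut off in that picture, so I used the top view there.

The contact stop triggered for both bottles and the marker, at the expected floor height. It did not trigger for the vials, which I released at the expected floor height.

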